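# Turn the clip carousel to the front and open its labelled compartment

### The arm

A 6-joint arm with a two-finger parallel gripper is mounted at the origin on a cart in front of the work surface, level with it; the furniture and walls round the work are solid. World frame = base frame: x ahead of the robot, y to its left, z up, the work surface at z = 0. Lengths are in m, angles in rad, forces in N, time in s.
With the tool pointing down it reaches from about 0.3 to 0.775 m from the base axis. Payload 14.6 kg.
Tool frame: the origin (TCP) lies at the very end of the fingers, on their centre line; the grasp point (between the pads) lies 19 mm behind it; z points along the fingers, y is the line along which they close (so a half turn about z gives the same grasp; the last joint's range is limited). The gripper opens to 94 mm and grips with 3 to 60 N. Pads are 16 mm wide; open, the fingers measure 119 mm over their backs; the gripper's body (75 mm by 177 mm) begins 78 mm behind the grasp point.
Start: joints at [-1.203, 0.3, 1.521, -0, 1.321, -0.067], TCP at [0.232, -0.499, 0.205] pointing down, gripper open.
Joint ranges: [-3.03, 3.03], [-0.79, 2.21], [0.23, 2.52], [-1.04, 4.18], [0, 3.07], [-2.55, 2.55]. Speed limits (rad/s): [2.22, 2.22, 2.57, 3.14, 3.14, 3.14].

### API

Orientations are given as [roll, pitch, yaw] about the fixed x, y, z axes, in that order (R = Rz(yaw) Ry(pitch) Rx(roll)).
In Python, from station import ctrl, cams gives the robot as it stands. The module is installed in compiled form; this text tells all that it offers.
- The arm moves only by the tool arm_command, never from a script. Its argument "plan" is a list that holds one entry, the list of rows, each a list of 7 numbers: the shift along the tool's x, y, z in shares of 1000 mm (1.0 is 1000 mm), then the turn, a rotation vector about the tool's x, y, z in normalised numbers (1 is pi rad), then the closure, from -1 (fully open) to 1 (shut). A call has 1 to 12 rows; each row is the pose to reach, as a shift and turn from the pose commanded when the call began, along the tool's axes at that moment; what a row does not reach only later rows make up. A row lasts 1/10 s, in which the tool goes at most 50 mm and 8.59 degrees, less where a joint would pass 70% of its speed; a pose out of reach is approached as far as the arm can. Shift and turn numbers lie between -1 and 1, and a call with a number outside is refused. A call with a gripper value outside its range is refused whole. The fingers move at their own pace and stop on an object; "squeeze" is the grip in N (left out, the last holds). Time passes only in rows, so rows that repeat a pose let the fingers close. It gives the time, the measured TCP pose, the force, the opening and the grip force at its end, in the units of the state.
- ctrl.get_obs(): the state, without advancing time (a new reading comes with each control period).
- cams.camera(name): name is "side" or "top"; returns (picture, depth): 384x512x3 uint8, blue, green, red; 384x512 float32, m along the optical axis (not along the pixel's ray), 0 where there is no reading.
- cams.camera_info(name): a dict with "fx", "fy", "cx", "cy" (pixels), "world_to_cam" (4x4, takes a point from world to camera coordinates). Camera axes: x right, y down, z forward; pixel columns grow to the right and rows downward; lengths in m; the calibration is good to about 2 mm. A picture is of the moment at which its call begins. camera_info takes no time and is no camera call.
- ctrl.hand_in(): hands the job in; it is judged then, once.
The state is a dict: "time_s": time; "qpos": joint angles; "joint_vel": joint speeds; "tau": joint torques, N m; "ee_pos": TCP position; "eef_rot": TCP orientation; "force": force on the tool from outside, world axes, zero at the start; "moment": the same for the moment, N m; "grip_width": finger opening in m; "grip_force": force on a finger pad.
Only numpy, scipy, OpenCV 4.12 (cv2) and the standard library are available. Lean on these libraries where they do the work, as an engineer would, in place of code of your own. Each camera call takes 0.05 s, during which the arm holds its last target. There are 200 camera calls.

### The job

Get the leaning paper-clip carousel ready to use: roll its green drum round by the rim until the paper label faces straight out at the front of the stand, and turn the wooden cap so that its opening lies wholly over the compartment behind the label. Leave the mug, the two notebooks and the orange pot where they are.

Things in the scene. Friction and masses are not known exactly. Their poses are not given: they have to be found in the camera images.
- clip_stand: Dark steel easel, fixed; carries a round green drum leaning 35 deg to its front. Origin on the desk; x from front to back, y left, z up; front is -x. The drum's axis lies in the plane y = 0; its foot, point O, is at x = -0.0126, z = 0.0429; unit vector up the axis (-0.574, 0, 0.819). Foot plate 165 x 116 mm; drum reaches 90 mm before the origin, 66 mm to the sides.
- clip_drum (a joint): Turn of the drum about its axis, rad, no stops, positive anticlockwise seen on its top; label to the front at 0 and 2 pi. 132 mm across, too wide to grasp; turns at 0.08 N m, stays where left. The rim is a flat smooth ring, radius 44.5 to 66 mm, 58 mm above O, square to the axis. A fingertip pressed square on it with 5 N or more and led round in a circle carries drum and cap along.
- drum_label (a point): Middle of the white paper label with a red stripe where it folds over on to the drum's flat rim (58 mm from the axis, 58 mm above O along it); turns with the drum. The label covers 48 deg of the rim and wraps down the wall.
- stand_front (a point): Fixed point of the stand where drum_label must come: the lowest, foremost point of the rim, in the stand's middle plane.
- clip_cap (a joint): Turn of the cap relative to the drum, rad, no stops, positive anticlockwise seen on its top; 0 with its opening centred over the compartment behind the label (one of four of 90 deg). Turns at 0.02 N m without dragging the drum, stays where left. Pale wooden disc, 86 mm across, its face 56 mm above O, 2 mm below the rim; one wedge-shaped opening 60 deg wide, 13 to 40 mm from the axis.
- cap_opening (a point): Middle of the cap's opening, at the cap's face, 35 mm from the axis; turns with the cap.
- label_compartment (a point): Middle of the mouth of the compartment behind the label, at the cap's face, 35 mm from the axis; turns with the drum.
- cap_bar (a point): Top middle of the cap's finger bar, on the axis, 80 mm above O. The bar is a straight wooden fin, 72 mm long, 10 mm thick, 24 mm high above the cap's face, square to the line from the axis to the opening; pinch it across its 10 mm, tool along the leaning axis.
- mug: Black and white mug, 82 x 114 x 97 mm, loose; origin under it. To be left alone.
- brown_book: Brown pocket notebook lying flat, 78 x 119 x 11 mm, loose; origin under its middle. To be left alone.
- green_book: Green pocket notebook on the brown one, 68 x 107 x 9 mm, loose; origin under its middle. To be left alone.
- orange_pot: Orange pot, 68 mm across, 50 mm high, loose, behind the carousel; origin under it. To be left alone.

How it is judged:
By the outcome, as a careful person would: the job done as asked, in the order asked, and still so for the second after the job is handed in, with the robot touching nothing.
It also fails if it takes over 64 s, if anything falls off the work surface, if the arm or the gripper's body presses on something with over 40 N, if the wrist force passes 120 N, or if a joint passes its speed limit or range.

## Working session

There is one attempt and no reset: what is moved stays moved. The work goes in short steps, Python scripts to look and compute and a tool call to move; the robot and the scene stay as the last step left them, time stands still between calls to the robot, and variables do not carry over. Pictures are saved under pics/ and viewed, at most 10 in all, crops included, and the job is handed in when it is done.

Besides the shell and the picture viewer there is one more tool, called in YAML: its name, and indented under it one key for each argument. arm_command: Moves the arm, as the interface text tells. Its arguments: {"type":"object","properties":{"plan":{"type":"array"},"squeeze":{"type":"number"}},"required":["plan"]}

```bash
mkdir -p pics
cat > h.py <<'E'
import numpy as np, cv2
from station import ctrl, cams
from scipy.spatial.transform import Rotation as R
np.set_printoptions(precision=4,suppress=True)
def snap(n,tag):
    im,d=cams.camera(n); cv2.imwrite(f'pics/{tag}.png',im); np.savez(f'pics/{tag}.npz',im=im,d=d); return im,d
def cloud(n,d):
    c=cams.camera_info(n); v,u=np.mgrid[:d.shape[0],:d.shape[1]]
    P=np.stack([(u-c['cx'])/c['fx']*d,(v-c['cy'])/c['fy']*d,d,np.ones_like(d)],-1)
    return (P@np.linalg.inv(np.array(c['world_to_cam'])).T)[...,:3]
def proj(n,p):
    c=cams.camera_info(n); q=np.array(c['world_to_cam'])@np.r_[p,1]
    return np.array([c['fx']*q[0]/q[2]+c['cx'],c['fy']*q[1]/q[2]+c['cy']])
E
python3 - <<'E'
from h import *
a,_=snap('side','s0'); b,_=snap('top','t0')
for n in('side','top'): 
    c=cams.camera_info(n); print(n,c['fx'],c['cx'],c['cy']); print(np.linalg.inv(np.array(c['world_to_cam'])))
o=ctrl.get_obs(); print(o)
E
```

```text
side 359.389907706724 261.6689056323636 194.01469481054923
[[ 0.8499 -0.4528  0.2694  0.363 ]
 [-0.5268 -0.7403  0.4177 -0.3728]
 [ 0.0104 -0.4969 -0.8677  0.8177]
 [ 0.      0.      0.      1.    ]]
top 451.7069304951879 255.61818799097068 192.29475708786552
[[ 0.0263 -0.9918  0.1251  0.4347]
 [-0.9996 -0.0274 -0.0071 -0.0226]
 [ 0.0105 -0.1248 -0.9921  1.2173]
 [ 0.      0.      0.      1.    ]]
{'time_s': 0.1, 'qpos': array([-1.2026,  0.3004,  1.5215,  0.    ,  1.3207, -0.0667]), 'joint_vel': array([ 0.0006, -0.0009, -0.0014,  0.0003, -0.0026, -0.0005]), 'tau': array([  0.0014, -53.2644, -35.328 ,   0.071 ,   0.0235,  -0.0001]), 'ee_pos': array([ 0.2316, -0.4986,  0.205 ]), 'eef_rot': array([-3.1406, -0.0001,  0.4349]), 'force': array([-0.1338,  0.5116,  0.9552]), 'moment': array([ 0.0297,  0.0915, -0.0084]), 'grip_force': 0.0, 'grip_width': 0.0941428807803147}
```

View pics/s0.png

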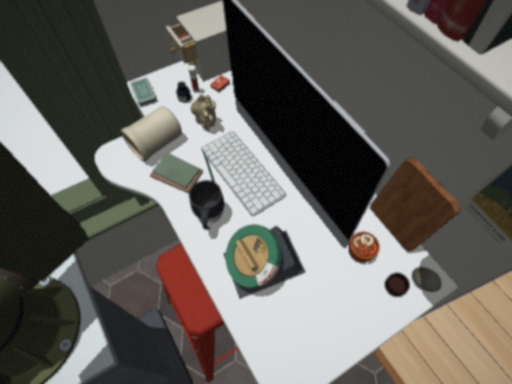

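View pics/t0.png

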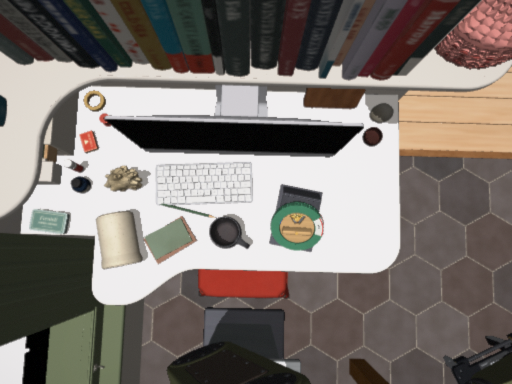

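Run:
```python
from h import *
s=np.load('pics/s0.npz');t=np.load('pics/t0.npz')
a=cv2.resize(s['im'][210:310,210:310],(600,600),interpolation=3);b=cv2.resize(t['im'][175:265,255:345],(600,600),interpolation=3)
cv2.imwrite('pics/cs.png',cv2.resize(a,(400,400)));cv2.imwrite('pics/c0.png',cv2.resize(np.hstack([a,b]),(800,400)))
for n,z,(u0,u1,v0,v1) in(('side',s,(210,310,210,310)),('top',t,(255,345,175,265))):
    im=z['im'].astype(int);P=cloud(n,z['d']);B,G,Rr=im[...,0],im[...,1],im[...,2]
    m=(G>Rr+25)&(G>B+8); k=np.zeros_like(m);k[v0:v1,u0:u1]=1;m&=k
    p=P[m]; print(n,m.sum())
    # ransac plane
    rng=np.random.default_rng(0);best=None
    for _ in range(500):
        q=p[rng.choice(len(p),3,False)];nn=np.cross(q[1]-q[0],q[2]-q[0]);nn/=np.linalg.norm(nn)+1e-12
        i=abs((p-q[0])@nn)<.003
        if best is None or i.sum()>best.sum():best=i
    q=p[best];c=q.mean(0);nn=np.linalg.svd(q-c)[2][2];nn*=np.sign(nn[2])
    print(best.sum(),c,nn,'lean',np.degrees(np.arccos(nn[2])),'yaw of front',np.degrees(np.arctan2(nn[1],nn[0])))
    # circle fit in plane: outer
    ex=np.cross([0,0,1],nn);ex/=np.linalg.norm(ex);ey=np.cross(nn,ex)
    x,y=(q-c)@ex,(q-c)@ey
    from scipy.optimize import least_squares
    def f(w):
        r=np.hypot(x-w[0],y-w[1]); return np.maximum(r-.066,0)+np.maximum(.0445-r,0)
    w=least_squares(f,[0,0]).x;print('ctr',c+w[0]*ex+w[1]*ey, f(w).max())
```

```text
side 1225
1099 [ 0.4896 -0.1311  0.0898] [-0.5625  0.0962  0.8212] lean 34.79933542008145 yaw of front 170.29175930327105
ctr [ 0.4889 -0.1361  0.0899] 0.0009400466917440925
top 997
802 [ 0.4927 -0.1265  0.0909] [-0.5641  0.0956  0.8202] lean 34.896987631728535 yaw of front 170.38315036519484
ctr [ 0.4904 -0.1352  0.0903] 0.0021102544069456775
```

View pics/c0.png

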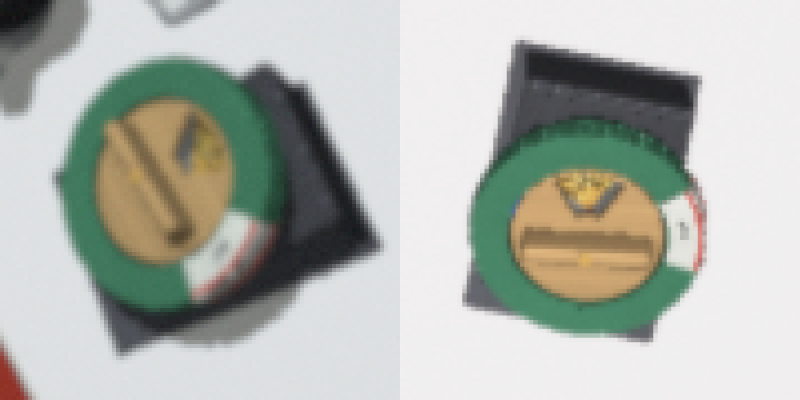

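```bash
cat >> h.py <<'E'
yw=np.radians(-9.67); C=np.array([.4897,-.1357,.0902])   # rim centre
Rs=R.from_euler('z',yw).as_matrix()
n=Rs@[-.5736,0,.8192]; e1=Rs@[-.8192,0,-.5736]; e2=np.cross(n,e1)
def ang(p): p=p-C; return np.degrees(np.arctan2(p@e2,p@e1)),np.hypot(p@e1,p@e2),p@n
def pt(a,r,h): a=np.radians(a); return C+r*(np.cos(a)*e1+np.sin(a)*e2)+h*n
def rot(b):  # tool z=-n, tool y toward plane angle b (deg)
    b=np.radians(b); y=np.cos(b)*e1+np.sin(b)*e2; z=-n; return np.column_stack([np.cross(y,z),y,z])
def delta(p,Rm):
    o=ctrl.get_obs(); R0=R.from_euler('xyz',o['eef_rot']).as_matrix()
    return (R0.T@(p-o['ee_pos']))*1000, R.from_matrix(R0.T@Rm).as_rotvec()
def onplane(n_,h):  # pixel -> plane at height h over rim
    c=cams.camera_info(n_);T=np.linalg.inv(np.array(c['world_to_cam']));v,u=np.mgrid[:384,:512]
    d=np.stack([(u-c['cx'])/c['fx'],(v-c['cy'])/c['fy'],np.ones(u.shape)],-1)@T[:3,:3].T;o=T[:3,3]
    return o+d*(((C+h*n-o)@n)/(d@n))[...,None]
def label(name,im):
    P=onplane(name,0)-C; x,y=P@e1,P@e2; r=np.hypot(x,y); im=im.astype(int)
    g=(r>.048)&(r<.063); green=(im[...,1]>im[...,2]+25)
    a=np.degrees(np.arctan2(y,x)); w=g&(im[...,2]>110)&~green
    z=np.exp(1j*np.radians(a[w])).mean(); return np.degrees(np.angle(z)),w.sum(),np.sort((a[w]-np.degrees(np.angle(z))+180)%360-180)[[0,-1]]
def opening(name,im):
    P=onplane(name,-.002)-C; x,y=P@e1,P@e2; r=np.hypot(x,y); a=np.degrees(np.arctan2(y,x)); im=im.astype(int)
    w=(r>.02)&(r<.039)&(im[...,2]<130); z=np.exp(1j*np.radians(a[w])).mean(); return np.degrees(np.angle(z)),w.sum()
E
python3 - <<'E'
from h import *
for n_,f in(('side','s0'),('top','t0')):
    im=np.load(f'pics/{f}.npz')['im'];print(n_,label(n_,im),opening(n_,im))
# opening by eye: top crop (585,190)->px ; bar ends
U=onplane('top',.022);V=onplane('side',.022)
def tp(x,y):return int(round(255+(x-400)*90/400)),int(round(175+y*90/400))
def sd(x,y):return int(round(210+x/4)),int(round(210+y/4))
for q in((525,250),(650,265)): u,v=tp(*q);print('bar top',ang(U[v,u]))
for q in((112,128),(180,238)): u,v=sd(*q);print('bar side',ang(V[v,u]))
o=ctrl.get_obs()
for a,h in((20,.08),(20,.01)):
    print(pt(a,.056,h),R.from_matrix(rot(a-90)).as_euler('xyz'),R.from_matrix(rot(a+90)).as_euler('xyz'))
    for s in(-90,90): print(s,*delta(pt(a,.056,h),rot(a+s)))
E
```

```text
side (np.float64(106.63121998507414), np.int64(160), array([-176.7777,   25.7176])) (np.float64(174.4450458130509), np.int64(98))
top (np.float64(107.74181933174489), np.int64(104), array([-25.6319,  24.3658])) (np.float64(171.69114124540494), np.int64(14))
bar top (np.float64(-85.70951651287561), np.float64(0.03357955158478757), np.float64(0.022002323199999955))
bar top (np.float64(93.03109896457067), np.float64(0.035475656419810306), np.float64(0.022002323199999924))
bar side (np.float64(-83.39020324298129), np.float64(0.02999791447331083), np.float64(0.022002323199999976))
bar side (np.float64(101.89359773562876), np.float64(0.043412038927437384), np.float64(0.022002323199999972))
[ 0.3988 -0.1396  0.1256] [-2.9065  0.5692 -2.8923] [ 2.9065 -0.5692  0.2493]
-90 [ 302.8149 -255.0708   79.7044] [-0.7805 -0.4041 -2.7627]
90 [ 302.8149 -255.0708   79.7044] [-0.2818  0.5443  0.2463]
[ 0.4383 -0.1464  0.0682] [-2.9065  0.5692 -2.8923] [ 2.9065 -0.5692  0.2493]
-90 [ 335.8663 -232.2228  137.0288] [-0.7805 -0.4041 -2.7627]
90 [ 335.8663 -232.2228  137.0288] [-0.2818  0.5443  0.2463]
```

Run:
```python
from h import *
print(*delta(pt(20,.056,.12),rot(-70)))
```

```text
[ 283.9284 -268.1269   46.9476] [-0.7805 -0.4041 -2.7627]
```

Units first: shifts go in shares of 1000 mm and turns go in shares of pi rad. So 284 mm / 1000 = 0.284, -268 mm / 1000 = -0.268, -0.78 rad / 3.1416 = -0.2483.

arm_command:
  plan:
    - [[0.284,-0.268,0.047,-0.2483,-0.1286,-0.8795,1],[0.284,-0.268,0.047,-0.2483,-0.1286,-0.8795,1],[0.284,-0.268,0.047,-0.2483,-0.1286,-0.8795,1],[0.284,-0.268,0.047,-0.2483,-0.1286,-0.8795,1],[0.284,-0.268,0.047,-0.2483,-0.1286,-0.8795,1],[0.284,-0.268,0.047,-0.2483,-0.1286,-0.8795,1],[0.284,-0.268,0.047,-0.2483,-0.1286,-0.8795,1],[0.284,-0.268,0.047,-0.2483,-0.1286,-0.8795,1],[0.284,-0.268,0.047,-0.2483,-0.1286,-0.8795,1],[0.284,-0.268,0.047,-0.2483,-0.1286,-0.8795,1],[0.284,-0.268,0.047,-0.2483,-0.1286,-0.8795,1],[0.284,-0.268,0.047,-0.2483,-0.1286,-0.8795,1]]
  squeeze: 20

```text
time_s: 1.3
ee_pos: [0.3763, -0.1357, 0.1583]
eef_rot: [3.032, 0.469, 2.169]
force: [0.6, -0.5, -0.3]
grip_width: 0.0021
grip_force: 0.0
```

Run:
```python
from h import *
o=ctrl.get_obs();print(o['time_s'],o['qpos'],o['ee_pos'],o['grip_width'],o['force'])
print(*delta(pt(20,.056,.03),rot(-70)))
```

```text
1.3 [-0.3084 -0.2297  2.2622 -0.3051  0.6891 -0.7374] [ 0.3763 -0.1357  0.1583] 0.0021096941967189376 [ 0.6011 -0.5136 -0.3066]
[ 1.3802 27.8516 85.4562] [-0.2949 -0.1521 -1.0402]
```

In the tool's units: 85.5 mm / 1000 = 0.0855, 27.9 mm / 1000 = 0.0279, -1.04 rad / 3.1416 = -0.331.

arm_command:
  plan:
    - [[0,0,0,-0.0939,-0.0484,-0.331,1],[0,0,0,-0.0939,-0.0484,-0.331,1],[0,0,0,-0.0939,-0.0484,-0.331,1],[0,0,0,-0.0939,-0.0484,-0.331,1],[0,0,0,-0.0939,-0.0484,-0.331,1],[0,0,0,-0.0939,-0.0484,-0.331,1],[0,0,0,-0.0939,-0.0484,-0.331,1],[0.0014,0.0279,0.0855,-0.0939,-0.0484,-0.331,1],[0.0014,0.0279,0.0855,-0.0939,-0.0484,-0.331,1],[0.0014,0.0279,0.0855,-0.0939,-0.0484,-0.331,1],[0.0014,0.0279,0.0855,-0.0939,-0.0484,-0.331,1]]

```text
time_s: 2.4
ee_pos: [0.4336, -0.1289, 0.094]
eef_rot: [-2.899, 0.542, -2.915]
force: [0.6, 0.3, 0.3]
grip_width: 0.0006
grip_force: 0.0
```

Run:
```python
from h import *
o=ctrl.get_obs();print(o['time_s'],o['qpos'],o['ee_pos'],o['grip_width'],o['force'],o['force']@n, ang(o['ee_pos']))
print(*delta(pt(20,.056,.0),rot(-70)))
```

```text
2.4 [-0.4445 -0.0204  2.3126  0.4338  0.2984 -2.5545] [ 0.4336 -0.1289  0.094 ] 0.0005571998285761654 [0.608  0.3337 0.3449] -0.02908507604860249 (np.float64(3.5828221658135924), np.float64(0.044163963566929636), np.float64(0.03547798519585218))
[ 12.3879 -11.9508  36.1136] [-0.0193 -0.0309 -0.0122]
```

Run:
```python
from h import *
for h in(.025,.004):print(*delta(pt(-15,.056,h),rot(-105)))
```

```text
[ 3.4343 19.7982 10.2019] [-0.0281 -0.024   0.5986]
[ 2.7884 20.2069 31.1891] [-0.0281 -0.024   0.5986]
```

In the tool's units: 31.2 mm / 1000 = 0.0312, 20.2 mm / 1000 = 0.0202, -0.024 rad / 3.1416 = -0.0076.

arm_command:
  plan:
    - [[0,0,0,-0.0089,-0.0076,0.0955,1],[0.0034,0.0198,0.0102,-0.0089,-0.0076,0.1907,1],[0.0034,0.0198,0.0102,-0.0089,-0.0076,0.1907,1],[0.0034,0.0198,0.0102,-0.0089,-0.0076,0.1907,1],[0.0034,0.0198,0.0102,-0.0089,-0.0076,0.1907,1],[0.0028,0.0202,0.0312,-0.0089,-0.0076,0.1907,1],[0.0028,0.0202,0.0312,-0.0089,-0.0076,0.1907,1],[0.0028,0.0202,0.0312,-0.0089,-0.0076,0.1907,1]]

```text
time_s: 3.2
ee_pos: [0.4466, -0.1142, 0.0646]
eef_rot: [2.963, 0.592, 2.658]
force: [0.7, 0.5, -0.5]
grip_width: 0.0003
grip_force: 0.0
```

Run:
```python
from h import *
o=ctrl.get_obs();print(o['time_s'],o['qpos'],o['ee_pos'],o['grip_width'],o['force'],o['force']@n, ang(o['ee_pos']))
print(*delta(pt(-15,.056,.0),rot(-105)))
```

```text
3.2 [-0.4109  0.0765  2.3268  0.7918  0.1938 -2.2918] [ 0.4466 -0.1142  0.0646] 0.00025326702977780137 [ 0.6582  0.5423 -0.4855] -0.7175902316240886 (np.float64(-14.883508138759462), np.float64(0.05432335115283117), np.float64(0.005477237999699936))
[1.7058 0.1157 5.4698] [-0.0002  0.0042  0.0015]
```

In the tool's units: 7 mm / 1000 = 0.007, 1.7 mm / 1000 = 0.0017.

arm_command:
  plan:
    - [[0.0017,0.0001,0.004,0,0,0,1],[0.0017,0.0001,0.006,0,0,0,1],[0.0017,0.0001,0.007,0,0,0,1],[0.0017,0.0001,0.007,0,0,0,1]]

```text
time_s: 3.6
ee_pos: [0.4489, -0.1138, 0.0588]
eef_rot: [2.961, 0.593, 2.656]
force: [-45.2, 8.1, 50.7]
grip_width: 0.0004
grip_force: 33.6
```

Run:
```python
from h import *
o=ctrl.get_obs();print(o['time_s'],o['qpos'],o['force'],o['force']@n, ang(o['ee_pos']))
```

```text
3.6 [-0.4073  0.0976  2.3254  0.8723  0.1782 -2.3697] [-45.2238   8.0763  50.6786] 67.86579794631484 (np.float64(-15.303778256696257), np.float64(0.05592163075129496), np.float64(-0.0005468004256648728))
```

arm_command:
  plan:
    - [[0,0,-0.0013,0,0,0,1],[0,0,-0.0013,0,0,0,1]]

```text
time_s: 3.8
ee_pos: [0.4487, -0.1139, 0.0593]
eef_rot: [2.962, 0.592, 2.656]
force: [-11.3, 3.3, 15.3]
grip_width: 0.0005
grip_force: 9.8
```

Run:
```python
from h import *
o=ctrl.get_obs();print(o['time_s'],o['qpos'],o['force'],o['force']@n, ang(o['ee_pos']))
```

```text
3.8 [-0.4075  0.0958  2.3252  0.8591  0.1797 -2.3563] [-11.2869   3.348   15.2962] 19.23539458048618 (np.float64(-15.13360373448211), np.float64(0.055793177215492235), np.float64(-4.0150323512002764e-05))
```

In the tool's units: 19.2 mm / 1000 = 0.0192, 14.5 mm / 1000 = 0.0145, 0.349 rad / 3.1416 = 0.1111.

arm_command:
  plan:
    - [[-0.0002,0.0049,0,0,0,0.0277,1],[-0.0009,0.0097,0,0,0,0.0557,1],[-0.0019,0.0145,0,0,0,0.0834,1],[-0.0034,0.0192,0,0,0,0.1111,1],[-0.0034,0.0192,0,0,0,0.1111,1]]

```text
time_s: 4.3
ee_pos: [0.4585, -0.0972, 0.064]
eef_rot: [2.755, 0.492, 2.261]
force: [-14.1, 5.2, 17.7]
grip_width: 0.0004
grip_force: 11.3
```

```bash
cat > st.py <<'E'
from h import *
import sys
o=ctrl.get_obs();a=ang(o['ee_pos']);print(o['time_s'],o['qpos'],'Fn',o['force']@n,'pos',a)
R0=R.from_euler('xyz',o['eef_rot']).as_matrix();F=R0.T@o['force'];print('Ftool',F,'tilt',delta(o['ee_pos'],rot(a[0]-90))[1])
if len(sys.argv)>1:
    im,d=snap('side',sys.argv[1]);print(label('side',im)); im,d=snap('top',sys.argv[1]+'t');print(label('top',im))
E
python3 st.py l1
```

```text
4.3 [-0.3458  0.0935  2.31    0.664   0.1645 -1.7593] Fn 22.964774679154697 pos (np.float64(-35.66138940150497), np.float64(0.05603206425893014), np.float64(-9.757710201566778e-05))
Ftool [  3.1552   1.1813 -22.9747] tilt [0.002  0.0042 0.0085]
(np.float64(82.73003689668272), np.int64(158), array([-127.2943,   27.7742]))
(np.float64(71.81577208995144), np.int64(128), array([-111.7757,   39.8652]))
```

In the tool's units: 28 mm / 1000 = 0.028, 23.7 mm / 1000 = 0.0237, 0.524 rad / 3.1416 = 0.1668.

arm_command:
  plan:
    - [[-0.0002,0.0049,0,0,0,0.0277,1],[-0.0009,0.0097,0,0,0,0.0557,1],[-0.0019,0.0145,0,0,0,0.0834,1],[-0.0034,0.0192,0,0,0,0.1111,1],[-0.0052,0.0237,0,0,0,0.1388,1],[-0.0075,0.028,0,0,0,0.1668,1],[-0.0075,0.028,0,0,0,0.1668,1]]

```text
time_s: 5.1
ee_pos: [0.4794, -0.0819, 0.0767]
eef_rot: [2.572, 0.245, 1.763]
force: [-10.6, 8.7, 13.5]
grip_width: 0.0004
grip_force: 8.9
```

```bash
python3 st.py
```

```text
5.1 [-0.2798  0.097   2.2601  0.3521  0.1838 -0.8705] Fn 17.8819027066211 pos (np.float64(-65.43360303624253), np.float64(0.056406331167077675), np.float64(-9.052581651593523e-05))
Ftool [  6.9543   1.1137 -17.8939] tilt [0.003  0.0023 0.0043]
```

In the tool's units: 28 mm / 1000 = 0.028, 23.7 mm / 1000 = 0.0237, 0.524 rad / 3.1416 = 0.1668.

arm_command:
  plan:
    - [[-0.0002,0.0049,0.0001,0,0,0.0277,1],[-0.0009,0.0097,0.0001,0,0,0.0557,1],[-0.0019,0.0145,0.0001,0,0,0.0834,1],[-0.0034,0.0192,0.0001,0,0,0.1111,1],[-0.0052,0.0237,0.0001,0,0,0.1388,1],[-0.0075,0.028,0.0001,0,0,0.1668,1],[-0.0075,0.028,0.0001,0,0,0.1668,1]]

```text
time_s: 5.8
ee_pos: [0.5039, -0.0813, 0.0936]
eef_rot: [2.527, -0.051, 1.327]
force: [-4.1, 5.9, 10.0]
grip_width: 0.0004
grip_force: 5.7
```

```bash
python3 st.py l2
```

```text
5.8 [-0.2585  0.1075  2.1919  0.2193  0.2331 -0.1957] Fn 11.093674538305903 pos (np.float64(-96.08345127626836), np.float64(0.05633038986356833), np.float64(-1.265844061912295e-05))
Ftool [  5.2392   1.264  -11.0918] tilt [0.0055 0.001  0.0151]
(np.float64(24.832941141371876), np.int64(131), array([-26.209 ,  24.2186]))
(np.float64(-2.547994452923986), np.int64(149), array([-120.7202,   52.3103]))
```

View pics/l2t.png

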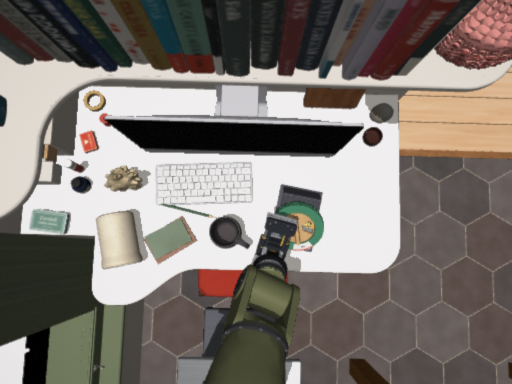

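In the tool's units: 23.7 mm / 1000 = 0.0237, 19.2 mm / 1000 = 0.0192, 0.436 rad / 3.1416 = 0.1388.

arm_command:
  plan:
    - [[-0.0002,0.0049,0.0003,0,0,0.0277,1],[-0.0009,0.0097,0.0003,0,0,0.0557,1],[-0.0019,0.0145,0.0004,0,0,0.0834,1],[-0.0034,0.0192,0.0004,0,0,0.1111,1],[-0.0052,0.0237,0.0004,0,0,0.1388,1],[-0.0052,0.0237,0.0004,0,0,0.1388,1]]

```text
time_s: 6.5
ee_pos: [0.5216, -0.0924, 0.1071]
eef_rot: [2.591, -0.294, 0.957]
force: [-8.2, 2.6, 12.8]
grip_width: 0.0003
grip_force: 7.5
```

```bash
python3 st.py l3
python3 - <<'E'
import cv2
a=cv2.imread('pics/l3.png')[210:310,210:310];cv2.imwrite('pics/l3c.png',cv2.resize(a,(500,500),interpolation=3))
E
```

```text
6.5 [-0.2745  0.1192  2.136   0.2155  0.2778  0.2336] Fn 15.373702322861051 pos (np.float64(-121.54315834124715), np.float64(0.056388287670702586), np.float64(-3.855888859596076e-05))
Ftool [  1.2221  -0.1722 -15.3731] tilt [ 0.0066 -0.0011  0.023 ]
(np.float64(-2.5851862153032164), np.int64(110), array([-133.1618,   26.6895]))
(np.float64(-60.951699695901894), np.int64(84), array([-104.7982,   85.4218]))
```

View pics/l3c.png

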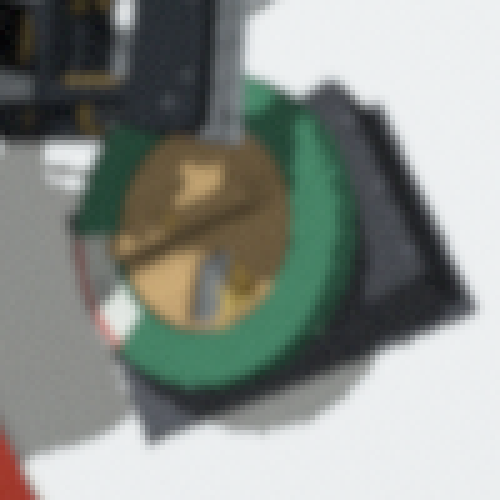

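In the tool's units: -150 mm / 1000 = -0.15, -110 mm / 1000 = -0.11, -1.3 rad / 3.1416 = -0.4138.

arm_command:
  plan:
    - [[0,0,-0.02,0,0,0,1],[0,0,-0.06,0,0,-0.0318,1],[0,0,-0.11,0,0,-0.0796,1],[0,0,-0.15,0,0,-0.1273,0],[0,0,-0.15,0,0,-0.1751,-1],[0,0,-0.15,0,0,-0.2228,-1],[0,0,-0.15,0,0,-0.2706,-1],[0,0,-0.15,0,0,-0.3183,-1],[0,0,-0.15,0,0,-0.3661,-1],[0,0,-0.15,0,0,-0.4138,-1]]

```text
time_s: 7.6
ee_pos: [0.4353, -0.0776, 0.2282]
eef_rot: [2.679, 0.42, 2.082]
force: [0.3, -0.5, -0.3]
grip_width: 0.0532
grip_force: 0.0
```

```bash
python3 st.py l4
python3 - <<'E'
import cv2,numpy as np
a=cv2.imread('pics/l4.png')[210:310,210:310];b=cv2.imread('pics/l4t.png')[175:265,255:345]
cv2.imwrite('pics/l4c.png',np.hstack([cv2.resize(x,(400,400),interpolation=3) for x in(a,b)]))
E
```

```text
7.6 [-0.3056 -0.311   2.1925  0.1242  0.6532 -0.9921] Fn -0.47911833104957896 pos (np.float64(-119.47704954359762), np.float64(0.0553270165187092), np.float64(0.14938325077061887))
Ftool [-0.3951 -0.2204  0.481 ] tilt [0.0035 0.0042 1.2959]
(np.float64(0.5068321911906994), np.int64(120), array([-23.9719,  22.9729]))
(np.float64(0.31880901847608956), np.int64(88), array([-23.822 ,  24.1513]))
```

View pics/l4c.png

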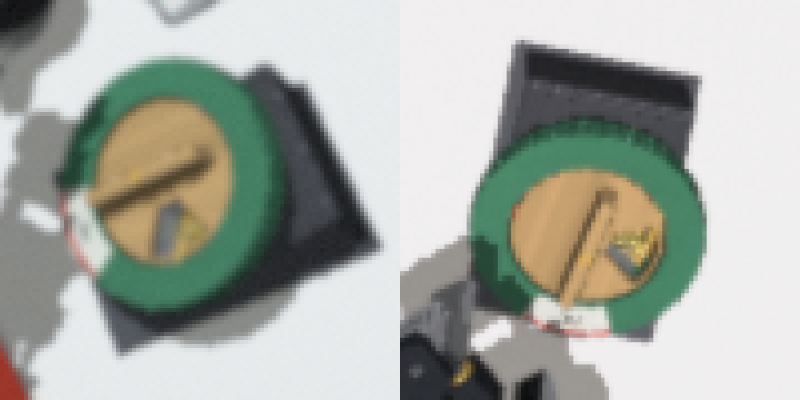

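Run:
```python
from h import *
def pl(name,u,v,h):
    c=cams.camera_info(name);T=np.linalg.inv(np.array(c['world_to_cam']));d=T[:3,:3]@[(u-c['cx'])/c['fx'],(v-c['cy'])/c['fy'],1];o=T[:3,3]
    return o+d*(((C+h*n-o)@n)/(d@n))
sd=lambda x,y:(209.5+x/4,209.5+y/4); tp=lambda x,y:(254.5+(x-400)*.225,174.5+y*.225)
for nm,f,qs in(('side',sd,((97,196),(205,150))),('top',tp,((562,300),(603,192)))):
    A,B=[pl(nm,*f(*q),.022) for q in qs]; w=B-A
    print(nm,'bar dir',np.degrees(np.arctan2(w@e2,w@e1)),'len',np.linalg.norm(w),'mid',ang((A+B)/2))
print('open',ang(pl('side',*sd(180,232),-.002)),ang(pl('top',*tp(635,252),-.002)))
```

```text
side bar dir 170.45764646274796 len 0.06977385419572003 mid (np.float64(163.20797435791528), np.float64(0.007036879223792119), np.float64(0.02200232319999989))
top bar dir 174.10909169807007 len 0.07367160924963545 mid (np.float64(-148.9569789414588), np.float64(0.00837454839293298), np.float64(0.022002323199999965))
open (np.float64(84.18276763017727), np.float64(0.029231744449829452), np.float64(-0.0020002111999999103)) (np.float64(81.51692774063784), np.float64(0.02801000247027238), np.float64(-0.002000211199999945))
```

Run:
```python
from h import *
for h in (.06,.005):print(*delta(pt(0,0,h),rot(-98)))
```

```text
[-14.8069 -53.3191  89.3349] [-0.0011  0.0049 -0.6535]
[-14.5382 -53.3496 144.3372] [-0.0011  0.0049 -0.6535]
```

In the tool's units: 89.3 mm / 1000 = 0.0893, -53.3 mm / 1000 = -0.0533, -0.15 rad / 3.1416 = -0.0477.

arm_command:
  plan:
    - [[-0.005,-0.02,0,0,0.0016,-0.0477,0.1],[-0.0148,-0.0533,0.02,0,0.0016,-0.0955,0.1],[-0.0148,-0.0533,0.05,0,0.0016,-0.1432,0.1],[-0.0148,-0.0533,0.0893,0,0.0016,-0.191,0.1],[-0.0148,-0.0533,0.0893,0,0.0016,-0.2082,0.1],[-0.0148,-0.0533,0.0893,0,0.0016,-0.2082,0.1],[-0.0148,-0.0533,0.0893,0,0.0016,-0.2082,0.1]]

```text
time_s: 8.4
ee_pos: [0.4562, -0.1294, 0.1397]
eef_rot: [3.038, 0.604, 2.793]
force: [-0.2, 0.4, 1.0]
grip_width: 0.0427
grip_force: 0.0
```

Run:
```python
from h import *
o=ctrl.get_obs();print(o['time_s'],o['qpos'],o['grip_width'],ang(o['ee_pos']))
print(*delta(pt(0,0,.005),rot(-98)))
```

```text
8.4 [-0.4432 -0.0732  2.2339  0.3952  0.4164 -2.0137] 0.04269217820875609 (np.float64(-128.26046886294256), np.float64(0.0007319915495042393), np.float64(0.06012528627414587))
[ 0.3808 -0.6479 55.1216] [ 0.0002  0.0003 -0.0086]
```

Descend, then close lightly.

In the tool's units: 54 mm / 1000 = 0.054, 45 mm / 1000 = 0.045.

arm_command:
  plan:
    - [[0.0004,-0.0006,0.025,0,0,0,0.1],[0.0004,-0.0006,0.045,0,0,0,0.1],[0.0004,-0.0006,0.054,0,0,0,0.1],[0.0004,-0.0006,0.054,0,0,0,0.1],[0.0004,-0.0006,0.054,0,0,0,0.1],[0.0004,-0.0006,0.054,0,0,0,1],[0.0004,-0.0006,0.054,0,0,0,1],[0.0004,-0.0006,0.054,0,0,0,1],[0.0004,-0.0006,0.054,0,0,0,1],[0.0004,-0.0006,0.054,0,0,0,1]]
  squeeze: 8

```text
time_s: 9.4
ee_pos: [0.4863, -0.1344, 0.0945]
eef_rot: [3.041, 0.603, 2.8]
force: [0.6, 6.6, 2.4]
grip_width: 0.01
grip_force: 8.0
```

```bash
python3 st.py
```

```text
9.4 [-0.4202  0.096   2.1989  0.5287  0.2897 -2.1464] Fn 2.2272213081399523 pos (np.float64(-53.69164026355796), np.float64(0.0008331568867035015), np.float64(0.00557677624363379))
Ftool [ 0.013   6.6564 -2.2168] tilt [ 0.001  -0.0017  0.7948]
```

In the tool's units: -0.2 mm / 1000 = -0.0002, 0.13 rad / 3.1416 = 0.0414.

arm_command:
  plan:
    - [[0,-0.0002,0,0,0,0.0414,1],[0,-0.0002,0,0,0,0.0828,1],[0,-0.0002,0,0,0,0.1241,1],[0,-0.0002,0,0,0,0.1655,1],[0,-0.0002,0,0,0,0.2069,1],[0,-0.0002,0,0,0,0.2483,1],[0,-0.0002,0,0,0,0.2897,1],[0,-0.0002,0,0,0,0.331,1],[0,-0.0002,0,0,0,0.3724,1],[0,-0.0002,0,0,0,0.4138,1],[0,-0.0002,0,0,0,0.4552,1],[0,-0.0002,0,0,0,0.4552,1]]

```text
time_s: 10.6
ee_pos: [0.4868, -0.1344, 0.0949]
eef_rot: [2.531, -0.005, 1.398]
force: [6.9, 11.7, 3.2]
grip_width: 0.0102
grip_force: 8.0
```

```bash
python3 st.py; python3 -c "
from h import *
o=ctrl.get_obs();print(delta(o['ee_pos'],rot(-180)),o['grip_width'])"
```

```text
10.6 [-0.4198  0.096   2.1981  0.5301  0.2898 -0.7131] Fn -0.11257298929859562 pos (np.float64(-104.69721662729657), np.float64(0.0008294339092973621), np.float64(0.005633973229181753))
Ftool [12.6759  5.7215  0.139 ] tilt [-0.0001 -0.002   0.2508]
(array([0., 0., 0.]), array([ 0.0002, -0.002 , -0.0057])) 0.010180438838731085
```

Reached the angle. Release and retract.

In the tool's units: -0.2 mm / 1000 = -0.0002, 1.43 rad / 3.1416 = 0.4552.

arm_command:
  plan:
    - [[0,-0.0002,0,0,0,0.4552,0.1],[0,0,0,0,0,0,0.1],[0,0,0,0,0,0,0.1]]

```text
time_s: 10.9
ee_pos: [0.4861, -0.1351, 0.0943]
eef_rot: [2.532, 0.001, 1.404]
force: [0.7, -0.3, 0.1]
grip_width: 0.0303
grip_force: 0.0
```

My first row there repeated the 1.43 turn by mistake, so it may have nudged the cap. I'll retract and check.

arm_command:
  plan:
    - [[0,0,0,0,0,0,0.1],[0,0,-0.025,0,0,0,0.1],[0,0,-0.07,0,0,0,0.1],[0,0,-0.12,0,0,0,0.1],[0,0,-0.16,0,0,0,0.1],[0,0,-0.18,0,0,0,0.1],[0,0,-0.18,0,0,0,0.1]]

```text
time_s: 11.6
ee_pos: [0.3843, -0.1183, 0.2444]
eef_rot: [2.526, -0.001, 1.399]
force: [0.7, -0.2, -0.9]
grip_width: 0.0425
grip_force: 0.0
```

```bash
python3 st.py l5
python3 - <<'E'
import cv2,numpy as np
a=cv2.imread('pics/l5.png')[210:310,210:310];b=cv2.imread('pics/l5t.png')[175:265,255:345]
cv2.imwrite('pics/l5c.png',np.hstack([cv2.resize(x,(400,400),interpolation=3) for x in(a,b)]))
E
```

```text
11.6 [-0.5268 -0.4436  2.2374  0.2886  0.7838 -0.5008] Fn -1.1983225921404599 pos (np.float64(151.16681778807077), np.float64(0.0011385250984112293), np.float64(0.18761317927961807))
Ftool [-0.094   0.0781  1.1987] tilt [ 0.0041 -0.0036  2.0711]
(np.float64(-0.10980478373270336), np.int64(116), array([-23.8475,  23.4939]))
(np.float64(-0.4973764693277492), np.int64(89), array([-23.5951,  23.7074]))
```

View pics/l5c.png

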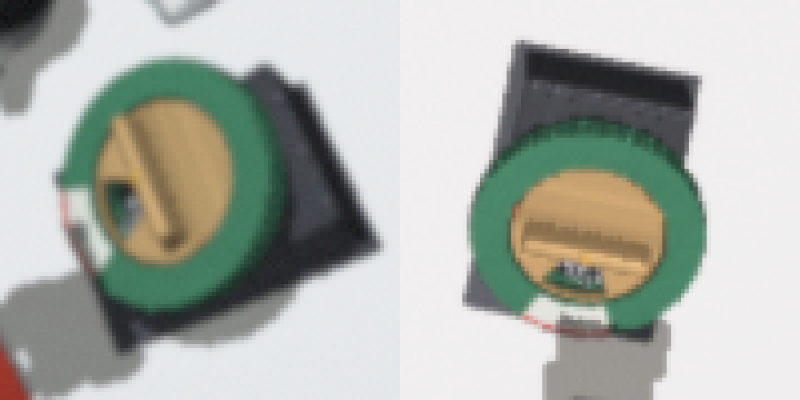

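Run:
```python
from h import *
def pl(name,u,v,h):
    c=cams.camera_info(name);T=np.linalg.inv(np.array(c['world_to_cam']));d=T[:3,:3]@[(u-c['cx'])/c['fx'],(v-c['cy'])/c['fy'],1];o=T[:3,3]
    return o+d*(((C+h*n-o)@n)/(d@n))
sd=lambda x,y:(209.5+x/4,209.5+y/4); tp=lambda x,y:(254.5+(x-400)*.225,174.5+y*.225)
for nm,f,qs in(('side',sd,((117,120),(172,243))),('top',tp,((526,250),(648,268)))):
    A,B=[pl(nm,*f(*q),.022) for q in qs]; w=B-A
    print(nm,np.degrees(np.arctan2(w@e2,w@e1))-90,np.linalg.norm(w))
print('open',ang(pl('side',*sd(123,203),-.002)),ang(pl('top',*tp(576,278),-.002)))
for k,nm in(('l5','side'),('l5t','top')):
    im=np.load(f'pics/{k}.npz')['im'].astype(int);P=onplane(nm,-.002)-C;x,y=P@e1,P@e2;r=np.hypot(x,y);a=np.degrees(np.arctan2(y,x))
    w=(r>.026)&(r<.038)&(abs(a)<60)&(im[...,2]<im[...,1]+15);print(nm,w.sum(),np.sort(a[w])[[0,1,-2,-1]],a[w].mean())
```

```text
side 2.2916567367426808 0.07379904462189399
top 3.332053567466872 0.06773444033343139
open (np.float64(-3.9809008149155836), np.float64(0.02860219267578586), np.float64(-0.002000211199999908)) (np.float64(-1.9309866082885645), np.float64(0.028727004816505693), np.float64(-0.0020002111999999263))
side 66 [-27.61   -27.4888  26.9217  27.6319] -0.2441838583350045
top 51 [-29.5836 -29.4137  26.6222  28.1277] -0.7057706378929794
```

Label within 0.5° of the front, and the opening is centred on it within about 3° (±15° is allowed). The arm is clear, so I'm handing in.

```bash
python3 -c "
from station import ctrl
print(ctrl.hand_in())"
```

```text
the job is handed in; nothing more can be done
None
```

The job is handed in at about 11.7 s: the drum's label faces the front to within about 0.5°, the cap's opening is centred over the label's compartment to within about 3° (15° allowed), the arm is clear, and it made no planned contact with the mug, notebooks or pot, though I did not measure them again at the end.

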